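Lift a moulded heel out of its mould with the pull hook

ROBOT

A 7-joint arm with a two-finger parallel gripper is mounted at the origin on the work surface. World frame = base frame: x ahead of the robot, y to its left, z up, the work surface at z = 0. Lengths are in m, angles in degrees, forces in N, time in s.
With the tool pointing down it reaches from about 0.425 to 0.875 m from the base axis. Payload 4.7 kg.
Tool frame: the origin (TCP) lies at the very end of the fingers, on their centre line; the grasp point (between the pads) lies 19 mm behind it (manip.grasp_offset is the distance from the TCP to the grasp point, in m); z points along the fingers, y is the line along which they close (so a half turn about z gives the same grasp; the last joint's range is limited). The gripper opens to 87 mm and grips with 3 to 60 N. Pads are 19 mm wide; open, the fingers measure 117 mm over their backs; the gripper's body (75 mm by 190 mm) begins 51 mm behind the grasp point.
Start: joints at [67.844, 18.392, -4.016, 83.108, 1.295, 78.541, -3.26], TCP at [0.254, -0.599, 0.223] pointing down, gripper open.
Joint ranges: [-163.93, 163.93], [-17.29, 119.83], [-79.2, 71.16], [3.27, 140.29], [-89.18, 269.18], [5.43, 117.66], [-154.24, 154.24]. Speed limits (degrees/s): [147.25, 147.25, 180, 180, 180, 180, 180].

INTERFACE

Orientations are given as [roll, pitch, yaw] about the fixed x, y, z axes, in that order (R = Rz(yaw) Ry(pitch) Rx(roll)).
In Python, from rig import manip, imaging, boxes_of, mark_of gives the robot as it stands.
- The arm moves only by the tool jog_arm, never from a script. Its argument "targets" is a list of rows, each a list of 3 entries, a list of its own where there are three numbers: the turn, a rotation vector about the tool's x, y, z in rad, then the shift along the tool's x, y, z in mm, then the finger opening in mm, from 0 to 87. In form: [[[ax, ay, az], [x, y, z], fingers], ...]. A call has 1 to 20 rows; each row is the pose to reach, as a shift and turn from the pose commanded when the call began, along the tool's axes at that moment; what a row does not reach only later rows make up. A row lasts 1/8 s, in which the tool goes at most 62.5 mm and 10.7 degrees, less where a joint would pass 70% of its speed; a pose out of reach is approached as far as the arm can. A call with a gripper value outside its range is refused whole. The fingers move at their own pace and stop on an object; "force" is the grip in N (left out, the last holds). Time passes only in rows, so rows that repeat a pose let the fingers close. It gives the time, the measured TCP pose, the force, the opening and the grip force at its end, in the units of the state.
- manip.observe(): the state, without advancing time (a new reading comes with each control period).
- imaging.get_image(name): name is "scene" or "top"; returns the picture (384x512x3 uint8, red, green, blue); there is no depth.
- imaging.get_calibration(name): a dict with "fx", "fy", "cx", "cy" (pixels), "dist_coeffs" ([k1, k2, p1, p2, k3] as OpenCV has them; the pictures are not rectified), "rvec" (rotation vector, rad) and "tvec" (3), from world to camera coordinates, as OpenCV has them. Camera axes: x right, y down, z forward; pixel columns grow to the right and rows downward; lengths in m; the calibration is good to about 2 mm. A picture is of the moment at which its call begins. get_calibration takes no time and is no camera call.
- manip.finish_job(): hands the job in; it is judged then, once.
Trained networks look in the newest picture that a camera, given by its name, has taken for a name from the list of things; names that differ only in an ending like _2 or _b are one class to them, and where a whole thing is asked for, a point or a joint stands for the part that bears it (a point fixed in the world has none). Each returns a list of dicts, best first, with "p" (0 to 1); they miss things now and then, are a little off and sometimes report something else, mostly with a low value. They report only what shows in the picture. A call takes as long as a camera call.
- boxes_of(camera, target): "location" ([column, row] in pixels, amid what is visible of it).
- mark_of(camera, target): "location" ([column, row] in pixels: a listed point, or the origin of a listed thing).
The state is a dict: "time_s": time; "q": joint angles; "dq": joint speeds; "joint_efforts": joint torques, N m; "tool_pos": TCP position; "tool_rot": TCP orientation; "force": force on the tool from outside, world axes, zero at the start; "moment": the same for the moment, N m; "opening": finger opening in m; "gripper_force": force on a finger pad.
Only numpy, scipy, OpenCV 4.12 (cv2) and the standard library are available. Lean on these libraries where they do the work, as an engineer would, in place of code of your own. Each camera call takes 0.05 s, during which the arm holds its last target. There are 200 camera calls.

TASK

Take the steel pull hook out of the tool rack, hook it under the wire loop of the rubber heel that sits in the open aluminium mould, and lift the heel out and lower it onto the middle of the cork board so that it stands flat, with the hook still in its loop until it is down. Then unhook it and stand the pull hook back in its empty well in the rack. Do not touch the heel or its loop with the gripper, leave the rasp and the brush in the rack, and do not shift the tin or the wooden shoe last.

Things in the scene. Friction and masses are not known exactly. Their poses are not given: they have to be found in the camera images.
- rack: Fixed wooden tool block left of the robot, 70 (x) by 130 (y) by 70 mm high. Three open wells in a row along its y at -40, 0, +40 mm, each 51 (x) by 25 mm (y), floor 8 mm above the table. Origin: centre of the underside; its y axis lies roughly along the robot's forward line. Pull hook, rasp and brush stand in the wells, in any order.
- hook: Loose steel pull hook with wooden handle, 140 g, 185 mm tall (tallest tool), upright in a well, its x along the rack's x. Origin: under the middle of the foot, z up the tool. Foot 38 (x) by 10 (y) by 5 mm thick; lip at its +x end, x 13 to 19 mm, up to z 14 mm; shank 8 mm square at x -11 mm. The loop goes in the 20 mm gap between shank and lip. May lean a little.
- hook_seat (a point): Middle of the top of the foot between shank and lip, where the loop should hang: hook frame (3, 0, 5) mm.
- hook_grip (a point): Middle of the handle, where to grip: hook frame (-11, 0, 150) mm. The handle is flat-sided, 30 mm (x) by 14 mm (y), from z = 110 to 185 mm: pinch it across y.
- mould: Fixed open aluminium mould block, 120 by 110 mm, 37 mm high; origin on its underside, under the start position of the heel's origin. The cavity floor is 12 mm above the table, the cavity is 25 mm deep with about 3 mm of clearance round the heel.
- heel: Loose D-shaped black rubber shoe heel, 110 to 230 g, in the mould with its top flush with the rim; 70 mm long (x -27 to +43 mm, round end at +x), 60 mm wide (y), 25 mm thick. Origin: on the underside, right below the loop and the centre of mass; z up. A steel wire loop stands on its top in the plane x = 0; a hook can enter it from +x or -x.
- heel_loop (a point): Underside of the loop's peak: heel frame (0, 0, 62.5) mm. The wire is 5 mm thick; its centre line rises from the heel's top (z 25 mm) at y = +-24 mm to y = +-22 mm at z 39 mm, then straight to the peak at y = 0, z 65 mm.
- board: Fixed square cork board, 160 by 160 mm, 10 mm thick, on the table. Origin: centre of its underside.
- board_top (a point): Centre of the board's upper face.
- rasp: Loose small rasp standing in a well of the rack, 105 mm tall: dark steel rod 16 mm thick with a light wooden knob, 20 mm thick, at the top. Origin at its foot. Stays in the rack.
- brush: Loose small brush standing in a well of the rack, 112 mm tall, 16 to 19 mm thick: wooden stick, steel collar, black bristles upward. Origin at its foot. Stays in the rack.
- tin: Closed steel tin, 64 mm diameter, 75 mm high, standing beyond the work. Origin under its centre. Not to be moved.
- last: Wooden shoe last, 50 by 130 mm, 70 mm high, standing beyond the work. Origin under its centre. Not to be moved.

How it is judged (in metres and radians):
On the way, in this order (a step that is already met when the one before it is completed fails the run):
1. the pull hook is drawn right out of the rack (z of hook in the frame of rack above 0.075 m), for 0.1 s.
2. the heel hangs on the hook, clear above the mould's rim (z of heel in the frame of mould above 0.04 m and distance between hook_seat and heel_loop below 0.022 m), for 0.2 s.
3. the heel stands flat on the middle of the board, the hook still in its loop (horizontal distance between heel and board_top below 0.045 m and z of heel in the frame of board_top between -0.005 and 0.006 m and angle between heel's own z axis and vertical below 0.12 rad and distance between hook_seat and heel_loop below 0.045 m), for 0.1 s.
At the end, for the whole second after the job is handed in: The heel stands flat (within 0.12 rad) on the cork board, its origin within 45 mm of the board's centre, at rest; the pull hook stands at rest, foot down, in its well of the rack (its foot within 22 mm of the height of the rack's underside, leaning less than 0.45 rad) (horizontal distance between heel and board_top below 0.045 m and z of heel in the frame of board_top between -0.005 and 0.006 m and angle between heel's own z axis and vertical below 0.12 rad and linear speed of each of heel, hook below 0.02 m/s and z of hook in the frame of rack between -0.005 and 0.022 m and x of hook in the frame of rack between -0.03 and 0.03 m and y of hook in the frame of rack between -0.06 and 0.06 m and angle between hook's own z axis and vertical below 0.45 rad); the robot touches nothing.
It fails at once if the gripper or arm touches the heel or its loop (contact force between any of the fingers, the arm and heel above 1 N).
It fails at once if the rasp or the brush is pulled out of the rack (z of any of rasp, brush in the frame of rack above 0.045 m).
It fails at once if the tin or the last is shifted by more than 20 mm (distance of any of tin, last from where it was at the start of the episode above 0.02 m).
It also fails if it takes over 62 s, if anything falls off the work surface, if the arm or the gripper's body presses on something with over 40 N, if the wrist force passes 120 N, or if a joint passes its speed limit or range.

## Working session

There is one attempt and no reset: what is moved stays moved. The work goes in short steps, Python scripts to look and compute and a tool call to move; the robot and the scene stay as the last step left them, time stands still between calls to the robot, and variables do not carry over. Pictures are saved under pics/ and viewed, at most 15 in all, crops included, and the job is handed in when it is done.

Besides the shell and the picture viewer there is one more tool, called after ">>>" by a JSON object that holds its "op" and its "data", one argument or row to a line. jog_arm: Moves the arm, as the interface text tells. Its arguments: {"type":"object","properties":{"targets":{"type":"array","items":{"type":"array"}},"force":{"type":"number"}},"required":["targets"]}

```bash
ls; mkdir -p pics
python3 - <<'E'
from rig import manip, imaging, boxes_of, mark_of
import cv2,numpy as np
s=manip.observe(); print(s['time_s'],s['tool_pos'],s['tool_rot'],s['opening'])
for c in ['scene','top']:
    im=imaging.get_image(c); cv2.imwrite(f'pics/{c}0.png',im[:,:,::-1])
    k=imaging.get_calibration(c); R=cv2.Rodrigues(np.array(k['rvec']))[0]; print(c,-R.T@np.array(k['tvec']),R[2])
    for n in ['rack','hook','hook_seat','hook_grip','mould','heel','heel_loop','board','board_top','rasp','brush','tin','last']:
        print(n,[(np.round(d['location'],1).tolist(),round(d['p'],2)) for d in mark_of(c,n)[:2]])
E
```

```text
pics
0.0 [ 0.25333053 -0.59797921  0.22142717] [-1.79886909e+02  5.74247124e-03  2.29662983e+01] 0.0866275252685073
scene [1.02232476 0.54636084 0.76706032] [-0.43174799 -0.57739632 -0.69296981]
rack [([355.7, 271.0], 0.59)]
hook [([346.6, 280.9], 0.29)]
hook_seat []
hook_grip [([193.1, 221.4], 0.6), ([364.0, 216.7], 0.59)]
mould [([217.8, 159.4], 0.88), ([365.6, 217.8], 0.68)]
heel [([220.1, 154.4], 0.55)]
heel_loop [([216.1, 134.8], 0.61)]
board [([292.4, 199.0], 0.57), ([220.3, 154.4], 0.4)]
board_top [([295.0, 196.6], 0.77)]
rasp [([193.4, 220.8], 0.6), ([345.5, 279.4], 0.53)]
brush [([293.6, 197.3], 0.36)]
tin [([244.3, 300.2], 0.79)]
last [([193.1, 219.8], 0.75)]
top [0.53436071 0.01257305 1.09658597] [ 0.09112618 -0.01666967 -0.99569982]
rack [([166.5, 242.4], 0.68)]
hook [([163.1, 240.7], 0.46)]
hook_seat [([166.7, 244.7], 0.61), ([164.5, 242.6], 0.59)]
hook_grip [([157.6, 244.6], 0.51)]
mould [([346.3, 227.7], 0.8), ([166.6, 234.3], 0.52)]
heel [([348.7, 229.0], 0.79), ([253.1, 256.4], 0.73)]
heel_loop [([353.1, 229.4], 0.95)]
board [([252.9, 257.7], 0.84)]
board_top [([252.5, 255.8], 0.96)]
rasp [([167.6, 242.0], 0.67), ([166.4, 230.9], 0.53)]
brush [([171.3, 256.8], 0.41)]
tin [([194.4, 159.1], 0.94)]
last [([286.5, 167.7], 0.64)]
```

Run:
```python
import cv2,numpy as np
a=cv2.imread('pics/scene0.png');b=cv2.imread('pics/top0.png')
cv2.imwrite('pics/s1.png',cv2.resize(a[100:325,150:450],(800,600),interpolation=cv2.INTER_CUBIC))
cv2.imwrite('pics/t1.png',cv2.resize(b[130:310,130:420],(800,496),interpolation=cv2.INTER_CUBIC))
```

```text
(no output)
```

View pics/s1.png

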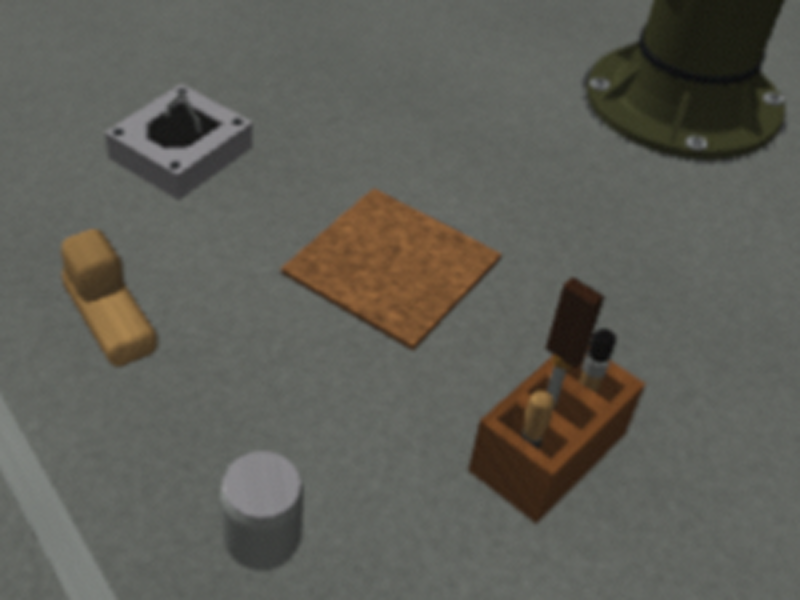

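View pics/t1.png

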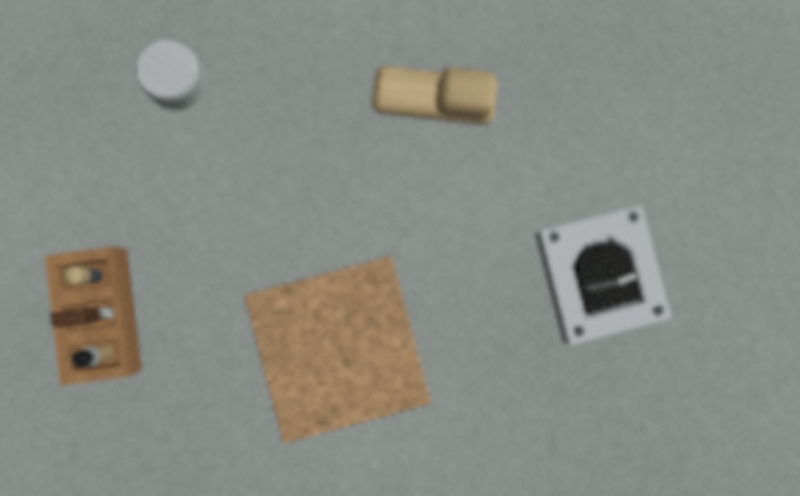

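The top view shows the hook, a dark handle, in the middle well at crop (80,316), with the rasp at (80,275) and the brush at (90,357). The heel is at (605,280) with its flat end towards the robot, the loop runs across it, and the board centre is at (338,349). I'll zoom in on the corners next.

```bash
cat > h.py <<'E'
import cv2,numpy as np
from rig import manip, imaging, boxes_of, mark_of
from scipy.spatial.transform import Rotation as Ro
K={}
for c in ['scene','top']:
    k=imaging.get_calibration(c); K[c]=(np.array(k['rvec'],float),np.array(k['tvec'],float),np.array([[k['fx'],0,k['cx']],[0,k['fy'],k['cy']],[0,0,1]],float),np.array(k['dist_coeffs'],float))
def proj(c,P):
    r,t,M,d=K[c]; return cv2.projectPoints(np.array(P,float).reshape(-1,1,3),r,t,M,d)[0][:,0]
def onplane(c,uv,z):
    r,t,M,d=K[c]; n=cv2.undistortPoints(np.array(uv,float).reshape(-1,1,2),M,d)[:,0]
    R=cv2.Rodrigues(r)[0]; o=-R.T@t; D=np.c_[n,np.ones(len(n))]@R
    return o+D*((z-o[2])/D[:,2])[:,None]
def tri(u1,u2):
    A=[];b=[]
    for c,u in (('scene',u1),('top',u2)):
        a,e=onplane(c,[u],0)[0],onplane(c,[u],.3)[0]; d=(e-a)/np.linalg.norm(e-a); N=np.eye(3)-np.outer(d,d); A.append(N); b.append(N@a)
    A=np.vstack(A);b=np.hstack(b); x=np.linalg.lstsq(A,b,rcond=None)[0]; return x,np.linalg.norm(A@x-b)
def crop(im,x0,y0,w,h,s): return cv2.resize(im[y0:y0+h,x0:x0+w],None,fx=s,fy=s,interpolation=cv2.INTER_CUBIC)
E
python3 - <<'E'
from h import *
a=cv2.imread('pics/scene0.png');b=cv2.imread('pics/top0.png')
cv2.imwrite('pics/rack.png',np.hstack([crop(a,322,200,72,100,6)[:600],crop(b,142,210,50,100,6)]))
cv2.imwrite('pics/mould.png',np.hstack([crop(a,186,128,62,50,6),crop(b,322,200,60,50,6)]))
P=lambda U,s,o:(np.array(U)+.5)/s-.5+o
s=800/290
for n,U,z in [('board',[(247,295),(391,258),(430,402),(284,440)],.01),('mould',[(540,231),(641,207),(671,317),(570,343)],.037)]:
    p=onplane('top',P(U,s,[130,130]),z); print(n,p.mean(0),np.degrees(np.arctan2(*(p[1]-p[2])[1::-1])),[np.linalg.norm(p[i]-p[i-1]) for i in range(4)])
for n,u1,u2 in [('loop',[216.1,134.8],[353.1,229.4]),('grip',[364,216.7],[157.6,244.6]),('btop',[295,196.6],[252.5,255.8])]: print(n,tri(u1,u2))
E
```

```text
board [0.46678911 0.00788442 0.01      ] 14.12442664809803 [np.float64(0.15490945155243058), np.float64(0.1551578184561299), np.float64(0.1549975601814309), np.float64(0.15637437616636005)]
mould [ 0.53865385 -0.26884324  0.037     ] 13.562997937262665 [np.float64(0.11853988455727073), np.float64(0.10953534553266048), np.float64(0.11767966848790304), np.float64(0.10952523621403523)]
loop (array([ 0.53768058, -0.26634859,  0.08621609]), np.float64(0.000294613807066729))
grip (array([0.50737416, 0.24166251, 0.16810997]), np.float64(0.000295687366912989))
btop (array([0.46835922, 0.00666083, 0.01506194]), np.float64(0.0009297174384055414))
```

View pics/rack.png

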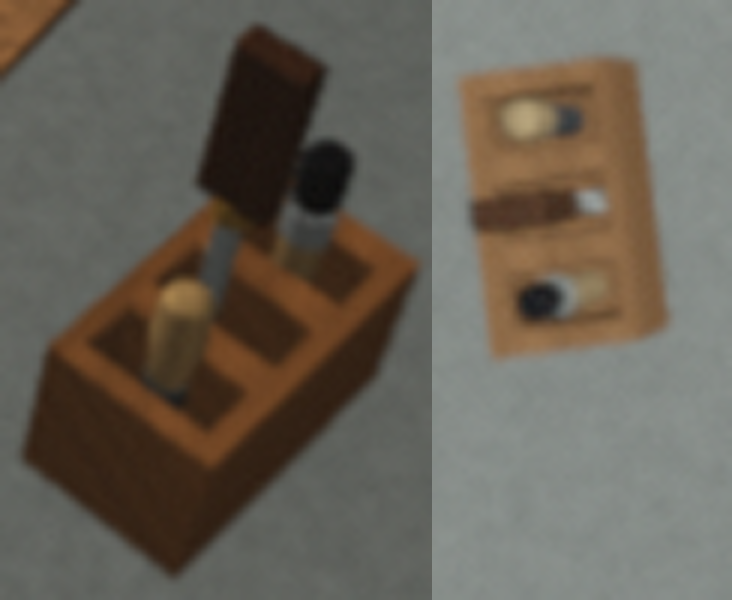

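View pics/mould.png

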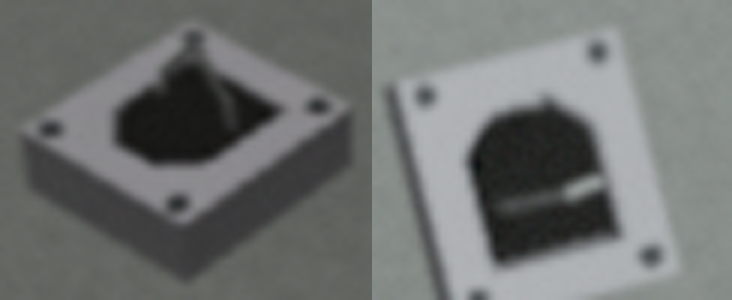

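The rack picture shows the hook leaning slightly in the middle well; the scene handle corners are at (258,24), (328,66), (198,185) and (270,228). The mould picture shows the loop feet at about (500,207) and (605,183) in the top view. I'll fit poses to these points.

```bash
cat >> h.py <<'E'
from scipy.optimize import least_squares
def fit(obs,p0,dofs):
    # obs: (cam, model pt mm, px); p=[x,y,z,rotvec*3] with only dofs free (others from p0); R=exp(rv)
    p0=np.array(p0,float)
    def full(q): p=p0.copy(); p[dofs]=q; return p
    def f(q):
        p=full(q); R=Ro.from_euler('xyz',p[3:]).as_matrix(); r=[]
        for c in ('scene','top'):
            o=[x for x in obs if x[0]==c]
            if o: r.append((proj(c,np.array([x[1] for x in o])/1e3@R.T+p[:3])-np.array([x[2] for x in o])).ravel())
        return np.hstack(r)
    s=least_squares(f,p0[dofs],loss='soft_l1'); return full(s.x),np.round(f(s.x).reshape(-1,2),1)
E
python3 - <<'E'
from h import *
S=lambda u,v:((u+.5)/6-.5+322,(v+.5)/6-.5+200)
T=lambda u,v:((u-432+.5)/6-.5+142,(v+.5)/6-.5+210)
rack=[('scene',(35,65,70),S(50,350)),('scene',(-35,65,70),S(210,465)),('scene',(-35,-65,70),S(418,262)),('scene',(35,65,0),S(25,458)),('scene',(-35,65,0),S(175,577)),('scene',(-35,-65,0),S(378,378)),
('top',(-35,65,70),T(460,77)),('top',(-35,-65,70),T(493,357)),('top',(35,65,0),T(635,60)),('top',(35,-65,0),T(667,328))]
p,r=fit(rack,[.5,.24,0,0,0,-1.5],[0,1,5]); print('rack',p[:3],np.degrees(p[5]),r.tolist()); rk=p
hook=[('scene',(4,7,110),S(198,185)),('scene',(-26,7,110),S(270,228)),('scene',(4,7,185),S(240,42)),('scene',(-26,7,185),S(322,82)),('scene',(4,-7,185),S(258,24)),('scene',(-26,-7,185),S(328,66)),
('top',(-26,7,185),T(470,200)),('top',(-26,-7,185),T(475,229)),('top',(4,7,110),T(575,193)),('top',(4,-7,110),T(578,215))]
p,r=fit(hook,[*rk[:2],.008,0,0,rk[5]],[0,1,2,3,4,5]); print('hook6',p[:3],np.degrees(p[3:]),r.tolist())
p,r=fit(hook,[*rk[:2],.008,0,0,rk[5]],[0,1,3,4,5]); print('hook5',p[:3],np.degrees(p[3:]),r.tolist())
R=Ro.from_euler('xyz',p[3:]).as_matrix(); print('grip',p[:3]+R@[-.011,0,.15],'zaxis',R[:,2],'foot in rack',Ro.from_euler('z',-rk[5]).apply(p[:3]-rk[:3]))
# loop & heel
L=lambda u,v:((u-372+.5)/6-.5+322,(v+.5)/6-.5+200)
print('loop feet',onplane('top',[L(500,207),L(605,183)],.037),'peak cand',onplane('top',[L(567,192),(353.1,229.4)],.077))
cav=onplane('top',[L(493,267),L(620,238),L(540,100)],.037); print('cavity flat corners, round tip',cav)
E
```

```text
rack [0.50371864 0.25567977 0.        ] -82.76929081776088 [[-0.7, -0.3], [0.0, 0.9], [0.4, 0.4], [-0.8, 0.6], [-0.2, 0.8], [-0.4, 0.1], [-0.4, 0.6], [-0.1, 1.3], [0.4, 0.8], [0.9, 0.5]]
hook6 [0.50198043 0.23584808 0.01167736] [ -2.20951064   0.50246606 -80.05424563] [[-0.5, 0.2], [0.0, 0.7], [-1.6, -0.1], [-1.8, 0.9], [-0.6, -1.0], [1.1, -0.5], [-1.8, 0.4], [-1.7, 1.3], [-0.1, -0.2], [0.3, 1.5]]
hook5 [0.50338334 0.2392559  0.008     ] [ -0.74563206   1.79632662 -82.37934324] [[-0.4, 1.1], [-0.2, 1.7], [-1.7, -0.1], [-2.2, 0.9], [-0.6, -0.6], [0.8, -0.1], [-0.7, 1.0], [-0.8, 2.0], [0.1, 0.2], [0.3, 1.9]]
grip [0.50448357 0.24575217 0.1582584 ] zaxis [ 0.01705508 -0.02934144  0.99942394] foot in rack [ 0.01625106 -0.00239982  0.008     ]
loop feet [[ 0.52504209 -0.24989679  0.037     ]
 [ 0.53527216 -0.30101301  0.037     ]] peak cand [[ 0.53152891 -0.27129905  0.077     ]
 [ 0.53754728 -0.26875566  0.077     ]]
cavity flat corners, round tip [[ 0.49688796 -0.24566989  0.037     ]
 [ 0.50908817 -0.30739684  0.037     ]
 [ 0.57525206 -0.27089357  0.037     ]]
```

```bash
cat >> h.py <<'E'
def rel(targets,pose=None):
    # targets: world (x,y,z,yaw deg) -> turn, shift mm in current tool axes; tool kept pointing down
    s=manip.observe(); p=np.array(s['tool_pos']); R=Ro.from_euler('xyz',s['tool_rot'],degrees=True)
    print('t',s['time_s'],'pos',np.round(p,4),'rot',np.round(s['tool_rot'],2),'q',np.round(s['q'],0))
    for x,y,z,w in targets:
        T=Ro.from_euler('xyz',[180,0,w],degrees=True)
        print(np.round((R.inv()*T).as_rotvec(),3).tolist(),np.round(R.inv().apply(np.array([x,y,z])-p)*1e3,1).tolist(),round(float(np.linalg.norm(np.array([x,y,z])-p))*1e3))
E
python3 -c "
from h import *
rel([(.5,-.2,.3,60),(.5045,.2457,.26,97.3)])"
```

```text
t 1.4 pos [ 0.2536 -0.5985  0.2225] rot [180.     0.    22.97] q [68. 18. -4. 83.  1. 79. -3.]
[-0.0, 0.0, -0.646] [382.4, -270.8, -77.5] 475
[-0.0, 0.0, -1.297] [560.4, -679.4, -37.5] 881
```

>>> {"op": "jog_arm", "data": {
  "targets": [
    [[0, 0, -0.64], [382, -271, -77], 87],
    [[0, 0, -0.64], [382, -271, -77], 87],
    [[0, 0, -0.64], [382, -271, -77], 87],
    [[0, 0, -0.64], [382, -271, -77], 87],
    [[0, 0, -0.64], [382, -271, -77], 87],
    [[0, 0, -0.64], [382, -271, -77], 87],
    [[0, 0, -0.64], [382, -271, -77], 87],
    [[0, 0, -1.297], [560, -679, -37], 87],
    [[0, 0, -1.297], [560, -679, -37], 87],
    [[0, 0, -1.297], [560, -679, -37], 87],
    [[0, 0, -1.297], [560, -679, -37], 87],
    [[0, 0, -1.297], [560, -679, -37], 87],
    [[0, 0, -1.297], [560, -679, -37], 87],
    [[0, 0, -1.297], [560, -679, -37], 87],
    [[0, 0, -1.297], [560, -679, -37], 87],
    [[0, 0, -1.297], [560, -679, -37], 87]
  ]
}}

```text
time_s: 3.4
tool_pos: [0.5027, 0.2494, 0.2594]
tool_rot: [-179.9, -0.1, 97.7]
force: [0.1, -0.9, 0.1]
opening: 0.0868
gripper_force: 0.0
```

```bash
python3 -c "
from h import *
im=imaging.get_image('scene'); cv2.imwrite('pics/pre.png',crop(im[:,:,::-1],280,100,130,100,6))
rel([(.5045,.2457,.139,97.3)]);rel([(.5045,.2457,.139,97.3)])"
```

```text
t 3.45 pos [0.5036 0.2466 0.2593] rot [-1.7996e+02 -2.0000e-02  9.7480e+01] q [ 16.  12. -51.  91.   9.  81. -28.]
[-0.001, -0.0, 0.003] [-1.0, 0.8, 120.3] 120
t 3.45 pos [0.5036 0.2466 0.2593] rot [-1.7996e+02 -2.0000e-02  9.7480e+01] q [ 16.  12. -51.  91.   9.  81. -28.]
[-0.001, -0.0, 0.003] [-1.0, 0.8, 120.3] 120
```

View pics/pre.png

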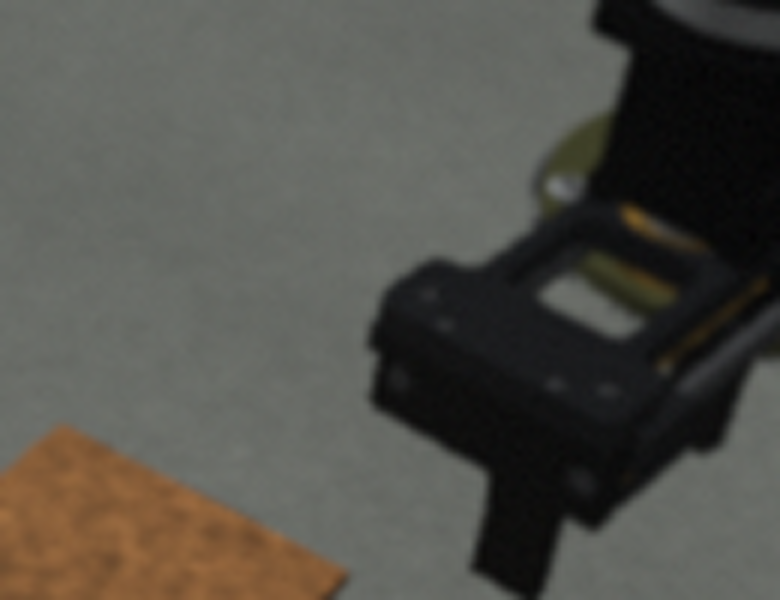

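The gripper is over the rack with its fingers spread across the hook's y; the near finger is at about (520,580). Now I'll descend and grip.

>>> {"op": "jog_arm", "data": {
  "targets": [
    [[0, 0, 0], [0, 0, 30], 87],
    [[0, 0, 0], [0, 0, 60], 87],
    [[0, 0, 0], [0, 0, 90], 87],
    [[0, 0, 0], [0, 0, 112], 87],
    [[0, 0, 0], [0, 0, 120], 87],
    [[0, 0, 0], [0, 0, 120], 87],
    [[0, 0, 0], [0, 0, 120], 0],
    [[0, 0, 0], [0, 0, 120], 0],
    [[0, 0, 0], [0, 0, 120], 0],
    [[0, 0, 0], [0, 0, 120], 0],
    [[0, 0, 0], [0, 0, 120], 0],
    [[0, 0, 0], [0, 0, 120], 0],
    [[0, 0, 0], [0, 0, 120], 0],
    [[0, 0, 0], [0, 0, 120], 0]
  ],
  "force": 50
}}

```text
time_s: 5.2
tool_pos: [0.5043, 0.2452, 0.1395]
tool_rot: [180.0, 0.0, 97.3]
force: [-0.3, 0.2, 0.1]
opening: 0.0146
gripper_force: 0.0
```

>>> {"op": "jog_arm", "data": {
  "targets": [
    [[0, 0, 0], [0, 0, 0], 0],
    [[0, 0, 0], [0, 0, 0], 0],
    [[0, 0, 0], [0, 0, -10], 0],
    [[0, 0, 0], [0, 0, -30], 0],
    [[0, 0, 0], [0, 0, -60], 0],
    [[0, 0, 0], [0, 0, -90], 0],
    [[0, 0, 0], [0, 0, -120], 0],
    [[0, 0, 0], [0, 0, -140], 0],
    [[0, 0, 0], [0, 0, -140], 0],
    [[0, 0, 0], [0, 0, -140], 0]
  ]
}}

```text
time_s: 6.45
tool_pos: [0.504, 0.245, 0.2792]
tool_rot: [-180.0, 0.0, 97.3]
force: [0.7, 0.1, -0.9]
opening: 0.0137
gripper_force: 50.0
```

```bash
python3 -c "
from h import *
a=imaging.get_image('scene')[:,:,::-1];s=manip.observe();print(s['opening'],s['gripper_force'],s['force'])
b=imaging.get_image('top')[:,:,::-1]
cv2.imwrite('pics/lifts.png',a);cv2.imwrite('pics/liftt.png',b)
cv2.imwrite('pics/lift.png',np.hstack([crop(a,320,150,80,100,5),crop(b,130,200,80,100,5)]))
rel([(.43,-.27,.27,13.6)])"
```

```text
0.01381175867379024 49.99268027488142 [-0.27544835 -0.32017461 -1.3745704 ]
t 6.55 pos [0.5038 0.2448 0.2786] rot [-1.799e+02  3.000e-02  9.728e+01] q [ 17.  11. -51.  90.   9.  83. -28.]
[-0.001, 0.002, 1.46] [-501.3, -138.4, 9.1] 520
```

View pics/lift.png

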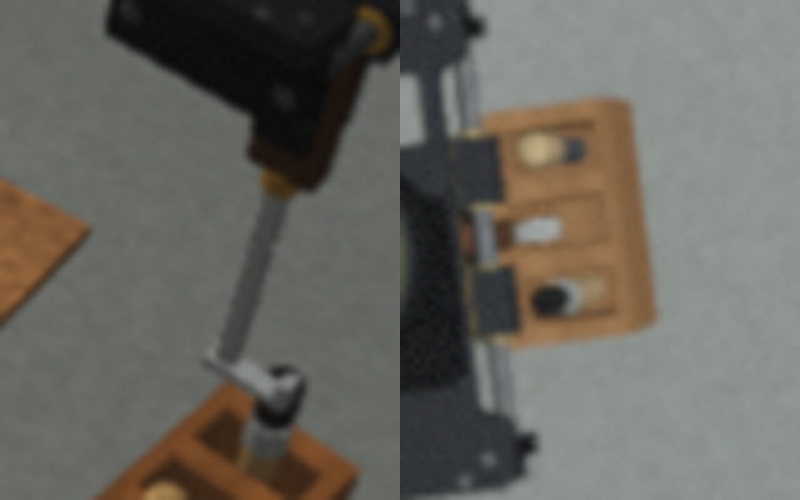

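The hook is out of the rack. In the scene crop its lip is at (288,378) and the heel end of the foot is at (210,355), so hook +x points to world +y, as worked out. I'll fit the hook in the hand.

```bash
python3 -c "
from h import *
S=lambda u,v:((u+.5)/5-.5+320,(v+.5)/5-.5+150)
obs=[('scene',(-11,0,110),S(274,192)),('scene',(-19,0,5),S(210,352)),('scene',(-11,4,5),S(232,363)),('scene',(16,0,14),S(290,374)),('scene',(19,5,0),S(287,403)),('scene',(-19,5,0),S(210,364))]
yaw=np.radians(97.3)
for d,p0 in (([0,1,2,4],[.502,.256,.148,0,0,yaw]),([2,4],[.504,.256,.148,0,0,yaw]),([1,2,4],[.504,.256,.148,0,0,yaw])):
    p,r=fit(obs,p0,d); print(p[:3],np.degrees(p[3:]),r.tolist())
for n in ['hook_seat','hook','hook_grip']: print(n,[(np.round(d['location'],1).tolist(),round(d['p'],2)) for d in mark_of('scene',n)[:2]])
print(proj('scene',[[.504,.256,.148],[.504,.259,.153],[.504,.245,.298]]))
"
```

```text
[0.45534491 0.22897436 0.09066166] [ 0.         -1.20872077 97.3       ] [[-0.1, -0.2], [0.1, 0.7], [-0.2, -0.6], [-1.5, 1.9], [0.3, -0.0], [1.0, -1.4]]
[0.504      0.256      0.14677058] [ 0.       -1.072802 97.3     ] [[0.3, -3.4], [-0.7, 0.7], [-0.7, -0.5], [-1.1, 2.5], [0.8, 0.9], [0.2, -1.3]]
[0.504      0.25650544 0.14699236] [ 0.         -1.35844406 97.3       ] [[0.3, -3.4], [-0.6, 0.8], [-0.5, -0.4], [-0.9, 2.5], [1.0, 0.9], [0.4, -1.2]]
hook_seat [([370.9, 222.9], 0.74)]
hook [([366.7, 226.3], 0.74)]
hook_grip [([380.1, 167.6], 0.97)]
[[368.42117673 226.8861535 ]
 [370.0835038  226.16323602]
 [381.33718888 167.88775402]]
```

```bash
python3 -c "
from h import *
a=cv2.imread('pics/lifts.png');b=cv2.imread('pics/liftt.png')
p=np.array([.531,-.272,.012]);R=Ro.from_euler('z',12.5,degrees=True)
lp=R.apply(np.array([(0,24,25),(0,22,39),(0,0,65),(0,-22,39),(0,-24,25)])/1e3)+p
dd=R.apply(np.array([(-30,33,25),(-30,-33,25),(-52,-55,25),(-52,55,25),(68,55,25),(68,-55,25)])/1e3)+p
o=[]
for c,im,x,y in (('scene',a,190,126),('top',b,325,205)):
    m=crop(im,x,y,50,36,8); n=m.copy()
    f=lambda P:((proj(c,P)-[x,y]+.5)*8-.5).round().astype(int)
    cv2.polylines(n,[f(lp)],False,(0,0,255),1); 
    for q in f(dd): cv2.circle(n,tuple(int(t) for t in q),3,(0,255,0),1)
    o.append(np.hstack([m,n]))
cv2.imwrite('pics/ov.png',np.vstack(o))"
```

```text
(no output)
```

View pics/ov.png

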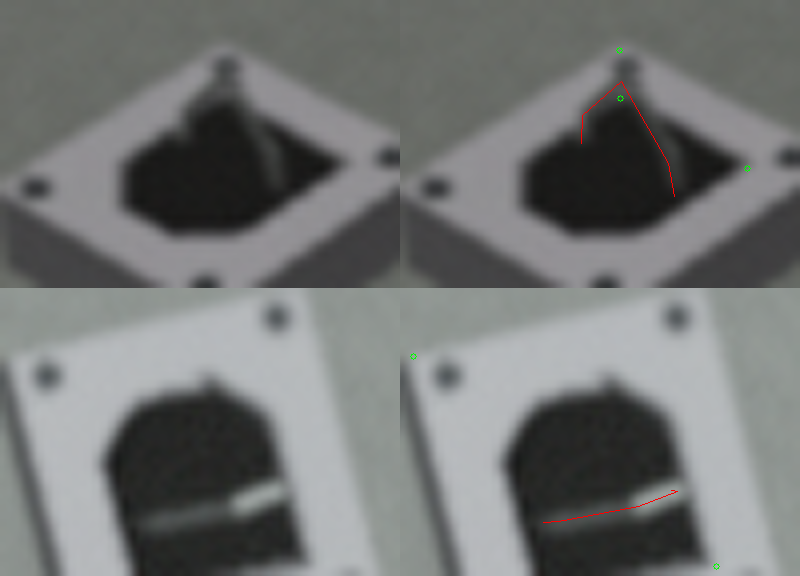

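The overlay model sits on the loop in both views, so the heel origin is about (0.531, -0.272) with yaw about 13°.

```bash
python3 -c "
from h import *
rel([(.4702,-.286,.27,13)])"
```

```text
t 6.7 pos [0.5039 0.2449 0.2788] rot [-1.7992e+02  2.0000e-02  9.7280e+01] q [ 17.  11. -51.  90.   9.  83. -28.]
[-0.001, 0.001, 1.471] [-522.4, -100.7, 9.0] 532
```

>>> {"op": "jog_arm", "data": {
  "targets": [
    [[0, 0, 0.16], [-52, -10, 1], 0],
    [[0, 0, 0.32], [-104, -20, 2], 0],
    [[0, 0, 0.48], [-157, -30, 3], 0],
    [[0, 0, 0.64], [-209, -40, 4], 0],
    [[0, 0, 0.8], [-261, -50, 5], 0],
    [[0, 0, 0.96], [-313, -60, 6], 0],
    [[0, 0, 1.12], [-366, -70, 7], 0],
    [[0, 0, 1.28], [-418, -80, 8], 0],
    [[0, 0, 1.4], [-475, -91, 9], 0],
    [[0, 0, 1.471], [-510, -99, 9], 0],
    [[0, 0, 1.471], [-522, -101, 9], 0],
    [[0, 0, 1.471], [-522, -101, 9], 0],
    [[0, 0, 1.471], [-522, -101, 9], 0]
  ]
}}

```text
time_s: 8.32
tool_pos: [0.4712, -0.2828, 0.2707]
tool_rot: [-180.0, -0.0, 13.2]
force: [0.4, 0.6, -1.5]
opening: 0.0137
gripper_force: 50.0
```

```bash
python3 -c "
from h import *
a=imaging.get_image('scene')[:,:,::-1]
for n in ['hook_seat','hook','hook_grip','heel_loop']: print(n,[(np.round(d['location'],1).tolist(),round(d['p'],2)) for d in mark_of('scene',n)[:2]])
rel([(.4702,-.286,.177,13),(.517,-.2752,.177,13)])
p=np.array(manip.observe()['tool_pos']); R=Ro.from_euler('z',13,degrees=True)
mm=R.apply(np.array([(11.4-19,0,-132),(11.4+19,0,-132),(11.4+16,0,-118),(0,0,-127),(0,0,-22)])/1e3)+p
n=crop(a,170,90,80,60,10)
for q in ((proj('scene',mm)-[170,90]+.5)*10).astype(int): cv2.circle(n,tuple(int(t) for t in q),4,(0,255,0),1)
cv2.imwrite('pics/pre2.png',n)"
```

```text
hook_seat [([229.0, 107.9], 0.81)]
hook [([224.7, 111.9], 0.7)]
hook_grip [([229.4, 56.5], 0.74)]
heel_loop [([217.1, 133.9], 0.73)]
t 8.575 pos [ 0.4705 -0.2845  0.2708] rot [ 1.7998e+02 -1.0000e-02  1.3090e+01] q [ 50.   6. -23.  93.   2.  82. -50.]
[0.0, -0.0, 0.002] [-0.7, 1.4, 93.8] 94
[0.0, -0.0, 0.002] [47.3, 1.4, 93.8] 105
```

View pics/pre2.png

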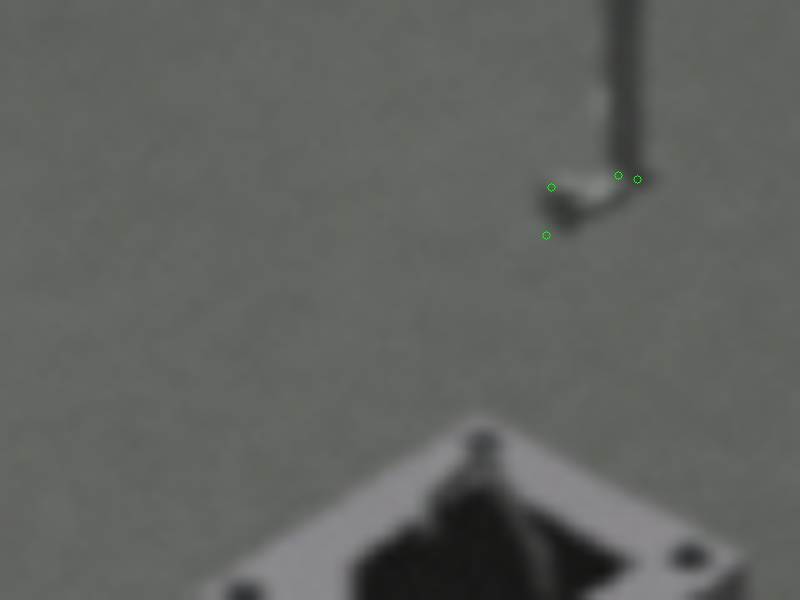

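The hook sits where predicted, within about 0.6 px, which is the same bias the loop showed. Now I'll descend and slide it in.

>>> {"op": "jog_arm", "data": {
  "targets": [
    [[0, 0, 0], [0, 1, 40], 0],
    [[0, 0, 0], [0, 1, 75], 0],
    [[0, 0, 0], [0, 1, 94], 0],
    [[0, 0, 0], [0, 1, 94], 0],
    [[0, 0, 0], [0, 1, 94], 0],
    [[0, 0, 0], [8, 1, 94], 0],
    [[0, 0, 0], [16, 1, 94], 0],
    [[0, 0, 0], [24, 1, 94], 0],
    [[0, 0, 0], [32, 1, 94], 0],
    [[0, 0, 0], [40, 1, 94], 0],
    [[0, 0, 0], [47, 1, 94], 0],
    [[0, 0, 0], [47, 1, 94], 0],
    [[0, 0, 0], [47, 1, 94], 0]
  ]
}}

```text
time_s: 10.2
tool_pos: [0.516, -0.276, 0.1765]
tool_rot: [180.0, 0.0, 13.0]
force: [0.2, -0.3, -1.3]
opening: 0.0138
gripper_force: 50.0
```

```bash
python3 -c "
from h import *
a=imaging.get_image('scene')[:,:,::-1];b=imaging.get_image('top')[:,:,::-1]
for n in ['hook_seat','hook','heel_loop']: print(n,[(np.round(d['location'],1).tolist(),round(d['p'],2)) for d in mark_of('scene',n)[:2]])
rel([(.517,-.2752,.177,13)]);print(manip.observe()['force'])
cv2.imwrite('pics/in.png',np.hstack([crop(a,190,100,50,70,8),crop(b,320,200,50,70,8)]))"
```

```text
hook_seat []
hook [([218.5, 141.4], 0.72)]
heel_loop [([215.9, 135.8], 0.7), ([195.2, 219.1], 0.43)]
t 10.45 pos [ 0.516  -0.2761  0.1766] rot [179.99   0.    12.97] q [ 46.  14. -24.  96.   6.  72. -56.]
[0.0, 0.0, -0.001] [1.2, -0.6, -0.4] 1
[ 0.02583929  0.15742232 -1.16691484]
```

View pics/in.png

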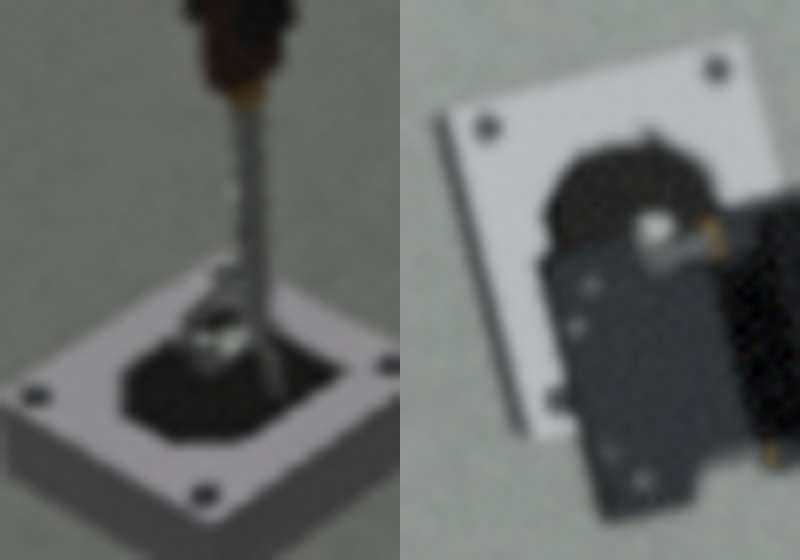

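The lip, bright at (655,230), is through the loop and nothing is pressing. I'll lift slowly.

>>> {"op": "jog_arm", "data": {
  "targets": [
    [[0, 0, 0], [0, 0, -8], 0],
    [[0, 0, 0], [0, 0, -14], 0],
    [[0, 0, 0], [0, 0, -18], 0],
    [[0, 0, 0], [0, 0, -21], 0],
    [[0, 0, 0], [0, 0, -24], 0],
    [[0, 0, 0], [0, 0, -27], 0],
    [[0, 0, 0], [0, 0, -30], 0],
    [[0, 0, 0], [0, 0, -34], 0],
    [[0, 0, 0], [0, 0, -39], 0],
    [[0, 0, 0], [0, 0, -44], 0],
    [[0, 0, 0], [0, 0, -50], 0],
    [[0, 0, 0], [0, 0, -58], 0],
    [[0, 0, 0], [0, 0, -66], 0],
    [[0, 0, 0], [0, 0, -74], 0],
    [[0, 0, 0], [0, 0, -82], 0],
    [[0, 0, 0], [0, 0, -88], 0],
    [[0, 0, 0], [0, 0, -88], 0],
    [[0, 0, 0], [0, 0, -88], 0],
    [[0, 0, 0], [0, 0, -88], 0],
    [[0, 0, 0], [0, 0, -88], 0]
  ]
}}

```text
time_s: 12.95
tool_pos: [0.5161, -0.2758, 0.2643]
tool_rot: [-180.0, 0.0, 13.0]
force: [-0.5, -0.7, -2.8]
opening: 0.0135
gripper_force: 50.0
```

```bash
python3 -c "
from h import *
a=imaging.get_image('scene')[:,:,::-1];b=imaging.get_image('top')[:,:,::-1]
for n in ['hook','heel_loop','heel']: print(n,[(np.round(d['location'],1).tolist(),round(d['p'],2)) for d in mark_of('scene',n)[:2]])
rel([(.467-.014,.0075-.0032,.265,13)]);print(manip.observe()['force'])
cv2.imwrite('pics/up.png',np.hstack([crop(a,185,90,70,90,5),crop(b,310,190,80,90,5)]))"
```

```text
hook [([216.1, 120.0], 0.55)]
heel_loop [([216.7, 114.3], 0.58)]
heel [([218.1, 137.3], 0.69), ([217.9, 117.8], 0.62)]
t 13.2 pos [ 0.5162 -0.2758  0.2645] rot [1.8e+02 1.0e-02 1.3e+01] q [ 46.  11. -24.  88.   5.  82. -55.]
[0.0, 0.0, -0.0] [1.4, -287.1, -0.5] 287
[ 0.04839154 -0.51698894 -2.58560424]
```

View pics/up.png

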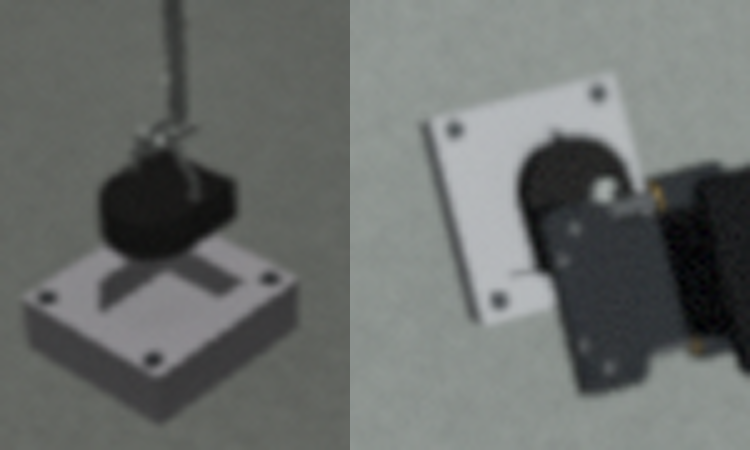

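The heel hangs clear of the mould, level at crop (165,205). I'll carry it over the board with gentle ramps.

>>> {"op": "jog_arm", "data": {
  "targets": [
    [[0, 0, 0], [0, -3, 0], 0],
    [[0, 0, 0], [0, -9, 0], 0],
    [[0, 0, 0], [0, -18, 0], 0],
    [[0, 0, 0], [0, -30, 0], 0],
    [[0, 0, 0], [0, -46, 0], 0],
    [[0, 0, 0], [0, -65, 0], 0],
    [[0, 0, 0], [0, -86, 0], 0],
    [[0, 0, 0], [0, -108, 0], 0],
    [[0, 0, 0], [0, -131, 0], 0],
    [[0, 0, 0], [0, -154, 0], 0],
    [[0, 0, 0], [0, -177, 0], 0],
    [[0, 0, 0], [0, -199, 0], 0],
    [[0, 0, 0], [0, -220, 0], 0],
    [[0, 0, 0], [0, -239, 0], 0],
    [[0, 0, 0], [0, -255, 0], 0],
    [[0, 0, 0], [0, -268, 0], 0],
    [[0, 0, 0], [0, -277, 0], 0],
    [[0, 0, 0], [0, -283, 0], 0],
    [[0, 0, 0], [0, -286, 0], 0],
    [[0, 0, 0], [0, -287, 0], 0]
  ]
}}

```text
time_s: 15.7
tool_pos: [0.4517, 0.0036, 0.2645]
tool_rot: [180.0, 0.0, 13.0]
force: [0.4, 0.6, -3.6]
opening: 0.0138
gripper_force: 50.0
```

>>> {"op": "jog_arm", "data": {
  "targets": [
    [[0, 0, 0], [0, 0, 0], 0],
    [[0, 0, 0], [0, 0, 0], 0],
    [[0, 0, 0], [0, 0, 0], 0],
    [[0, 0, 0], [0, 0, 0], 0],
    [[0, 0, 0], [0, 0, 5], 0],
    [[0, 0, 0], [0, 0, 13], 0],
    [[0, 0, 0], [0, 0, 22], 0],
    [[0, 0, 0], [0, 0, 31], 0],
    [[0, 0, 0], [0, 0, 39], 0],
    [[0, 0, 0], [0, 0, 46], 0],
    [[0, 0, 0], [0, 0, 51], 0],
    [[0, 0, 0], [0, 0, 54], 0],
    [[0, 0, 0], [0, 0, 54], 0],
    [[0, 0, 0], [0, 0, 54], 0],
    [[0, 0, 0], [0, 0, 54], 0]
  ]
}}

```text
time_s: 17.58
tool_pos: [0.4519, 0.0038, 0.2108]
tool_rot: [180.0, -0.0, 13.0]
force: [-0.6, -0.1, -3.1]
opening: 0.0136
gripper_force: 50.0
```

```bash
python3 -c "
from h import *
a=imaging.get_image('scene')[:,:,::-1];b=imaging.get_image('top')[:,:,::-1]
for n in ['heel_loop','heel']: print(n,[(np.round(d['location'],1).tolist(),round(d['p'],2)) for d in mark_of('scene',n)[:2]])
print(proj('scene',[[.467,.0075,.0215],[.467,.0075,.084]]))
rel([(.467-.014,.0075-.0032,.19,13)]);print(manip.observe()['force'])
cv2.imwrite('pics/bd.png',np.hstack([crop(a,245,140,80,90,5),crop(b,210,200,80,90,5)]))"
```

```text
heel_loop [([296.6, 170.9], 0.68)]
heel [([298.4, 194.7], 0.81), ([345.8, 278.3], 0.42)]
[[296.04619789 194.85720252]
 [298.13883838 177.32608304]]
t 17.775 pos [0.4518 0.0038 0.2106] rot [ 1.7999e+02 -1.0000e-02  1.2990e+01] q [ 36.  -5. -37. 110.  -3.  75. -77.]
[0.0, -0.0, -0.0] [1.3, -0.2, 20.6] 21
[-0.34676246  0.35356256 -2.93531787]
```

View pics/bd.png

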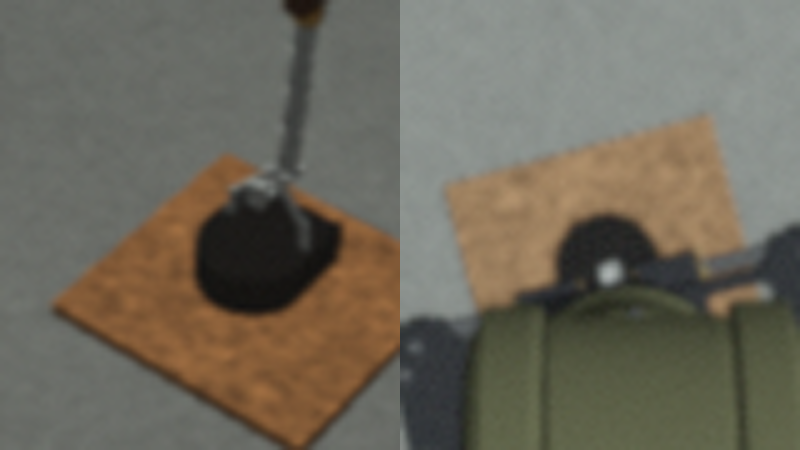

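The heel hangs level over the board. Withdrawing the hook pulls it back towards the reach limit, so I'll move 18 mm forward, still well inside tolerance, and then lower.

>>> {"op": "jog_arm", "data": {
  "targets": [
    [[0, 0, 0], [2, 0, 0], 0],
    [[0, 0, 0], [7, 0, 0], 0],
    [[0, 0, 0], [12, 0, 0], 0],
    [[0, 0, 0], [16, 0, 0], 0],
    [[0, 0, 0], [18, 0, 0], 0],
    [[0, 0, 0], [18, 0, 0], 0],
    [[0, 0, 0], [18, 0, 0], 0],
    [[0, 0, 0], [18, 0, 3], 0],
    [[0, 0, 0], [18, 0, 6], 0],
    [[0, 0, 0], [18, 0, 9], 0],
    [[0, 0, 0], [18, 0, 12], 0],
    [[0, 0, 0], [18, 0, 15], 0],
    [[0, 0, 0], [18, 0, 18], 0],
    [[0, 0, 0], [18, 0, 18], 0],
    [[0, 0, 0], [18, 0, 18], 0],
    [[0, 0, 0], [18, 0, 18], 0]
  ]
}}

```text
time_s: 19.77
tool_pos: [0.4693, 0.0079, 0.1927]
tool_rot: [180.0, -0.0, 13.0]
force: [-0.0, 0.8, -0.8]
opening: 0.0138
gripper_force: 50.0
```

>>> {"op": "jog_arm", "data": {
  "targets": [
    [[0, 0, 0], [0, 0, 5], 0],
    [[0, 0, 0], [0, 0, 10], 0],
    [[0, 0, 0], [0, 0, 15], 0],
    [[0, 0, 0], [0, 0, 16], 0],
    [[0, 0, 0], [0, 0, 16], 0],
    [[0, 0, 0], [0, 0, 16], 0]
  ]
}}

```text
time_s: 20.52
tool_pos: [0.4694, 0.0079, 0.1767]
tool_rot: [180.0, -0.0, 13.0]
force: [-0.3, 0.6, -1.6]
opening: 0.0138
gripper_force: 50.0
```

```bash
python3 -c "
from h import *
a=imaging.get_image('scene')[:,:,::-1];b=imaging.get_image('top')[:,:,::-1]
for n in ['heel_loop','heel','hook_seat']: print(n,[(np.round(d['location'],1).tolist(),round(d['p'],2)) for d in mark_of('scene',n)[:2]])
rel([(.482-.014,.0075-.0032,.176,13)]);print(manip.observe()['force'])
cv2.imwrite('pics/dn.png',np.hstack([crop(a,245,140,80,90,5),crop(b,210,200,80,90,5)]))"
```

```text
heel_loop [([292.9, 180.7], 0.61)]
heel [([291.6, 203.6], 0.71)]
hook_seat [([294.9, 188.1], 0.8), ([193.7, 223.1], 0.57)]
t 20.775 pos [0.4693 0.0079 0.1766] rot [ 1.7999e+02 -1.0000e-02  1.3000e+01] q [ 35.  -1. -38. 110.  -0.  70. -80.]
[0.0, -0.0, -0.0] [-2.1, 3.2, 0.6] 4
[ 0.05984993  0.20315597 -1.11521186]
```

View pics/dn.png

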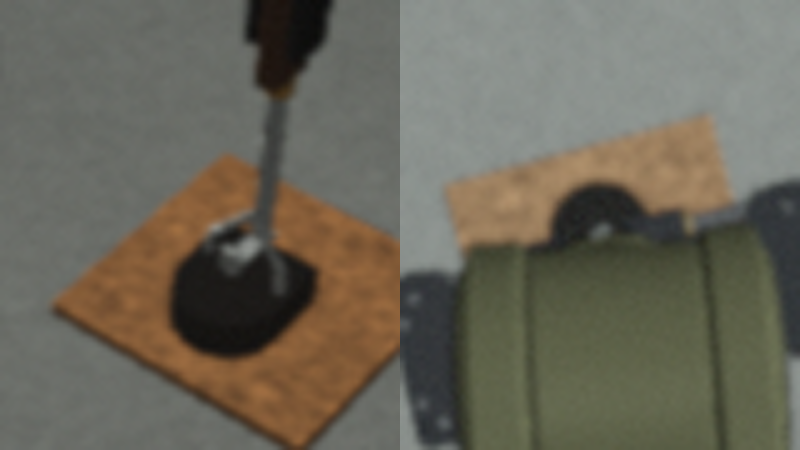

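The heel is down and the load is off. I'll withdraw the hook and raise it.

>>> {"op": "jog_arm", "data": {
  "targets": [
    [[0, 0, 0], [-6, 0, 0], 0],
    [[0, 0, 0], [-12, 0, 0], 0],
    [[0, 0, 0], [-18, 0, 0], 0],
    [[0, 0, 0], [-24, 0, 0], 0],
    [[0, 0, 0], [-30, 0, 0], 0],
    [[0, 0, 0], [-32, 0, 0], 0],
    [[0, 0, 0], [-32, 0, 0], 0],
    [[0, 0, 0], [-32, 0, 0], 0]
  ]
}}

```text
time_s: 21.78
tool_pos: [0.4382, 0.0007, 0.1766]
tool_rot: [180.0, -0.0, 13.0]
force: [-0.3, 0.2, -1.9]
opening: 0.0139
gripper_force: 50.0
```

```bash
python3 -c "
from h import *
imaging.get_image('scene')
for n in ['heel_loop','heel','hook_seat','hook']: print(n,[(np.round(d['location'],1).tolist(),round(d['p'],2)) for d in mark_of('scene',n)[:2]])
rel([(.482-.014-.031,.0,.176,13)]);print(manip.observe()['force'])"
```

```text
heel_loop [([293.9, 182.2], 0.97), ([291.8, 203.5], 0.34)]
heel [([292.9, 202.5], 0.57)]
hook_seat [([302.2, 185.5], 0.74)]
hook [([220.5, 159.0], 0.38)]
t 22.025 pos [0.4381 0.0007 0.1765] rot [-179.99    0.     13.  ] q [ 36.  -6. -37. 114.  -4.  71. -77.]
[-0.0, 0.0, 0.0] [-1.3, 0.5, 0.5] 1
[-0.28337023  0.54123456 -1.72759812]
```

>>> {"op": "jog_arm", "data": {
  "targets": [
    [[0, 0, 0], [0, 0, -15], 0],
    [[0, 0, 0], [0, 0, -35], 0],
    [[0, 0, 0], [0, 0, -60], 0],
    [[0, 0, 0], [0, 0, -85], 0],
    [[0, 0, 0], [0, 0, -100], 0],
    [[0, 0, 0], [0, 0, -100], 0],
    [[0, 0, 0], [0, 0, -100], 0]
  ]
}}

```text
time_s: 22.9
tool_pos: [0.4376, 0.0007, 0.2757]
tool_rot: [-180.0, 0.1, 13.0]
force: [-0.2, 0.2, -2.1]
opening: 0.0136
gripper_force: 50.0
```

```bash
python3 -c "
from h import *
rel([(.504,.245,.279,97.3)])
imaging.get_image('scene')
for n in ['heel_loop','heel']: print(n,[(np.round(d['location'],1).tolist(),round(d['p'],2)) for d in mark_of('scene',n)[:2]])
"
```

```text
t 22.9 pos [0.4376 0.0007 0.2757] rot [-1.7998e+02  7.0000e-02  1.3000e+01] q [ 37.  -9. -35. 105.  -5.  82. -75.]
[-0.001, 0.001, -1.471] [119.7, -223.1, -3.3] 253
heel_loop [([293.4, 183.1], 0.72)]
heel [([292.5, 199.9], 0.95)]
```

>>> {"op": "jog_arm", "data": {
  "targets": [
    [[0, 0, -0.1], [12, -22, -3], 0],
    [[0, 0, -0.25], [24, -45, -3], 0],
    [[0, 0, -0.4], [36, -67, -3], 0],
    [[0, 0, -0.55], [48, -89, -3], 0],
    [[0, 0, -0.7], [60, -112, -3], 0],
    [[0, 0, -0.85], [72, -134, -3], 0],
    [[0, 0, -1.0], [84, -156, -3], 0],
    [[0, 0, -1.15], [96, -179, -3], 0],
    [[0, 0, -1.3], [106, -198, -3], 0],
    [[0, 0, -1.42], [115, -214, -3], 0],
    [[0, 0, -1.471], [120, -223, -3], 0],
    [[0, 0, -1.471], [120, -223, -3], 0],
    [[0, 0, -1.471], [120, -223, -3], 0],
    [[0, 0, -1.471], [120, -223, -3], 0]
  ]
}}

```text
time_s: 24.8
tool_pos: [0.505, 0.244, 0.2796]
tool_rot: [180.0, 0.0, 97.2]
force: [0.4, -1.2, -0.3]
opening: 0.014
gripper_force: 50.0
```

```bash
python3 -c "
from h import *
a=imaging.get_image('scene')[:,:,::-1]
for n in ['hook_seat','hook','hook_grip']: print(n,[(np.round(d['location'],1).tolist(),round(d['p'],2)) for d in mark_of('scene',n)[:2]])
rel([(.504,.245,.139,97.3)])
o=cv2.imread('pics/lifts.png')
print('diff vs first lift', cv2.phaseCorrelate(np.float32(cv2.cvtColor(a[215:235,355:385],6)),np.float32(cv2.cvtColor(o[215:235,355:385],6))), np.abs(a[190:240,350:385].astype(int)-o[190:240,350:385]).mean())"
```

```text
hook_seat [([371.6, 225.5], 0.74)]
hook [([364.7, 228.4], 0.88), ([377.9, 168.9], 0.33)]
hook_grip [([382.8, 164.8], 0.85), ([193.6, 222.7], 0.64)]
t 25.0 pos [0.5049 0.2446 0.2796] rot [1.7999e+02 2.0000e-02 9.7230e+01] q [ 17.  11. -52.  90.   9.  83. -28.]
[0.0, 0.0, -0.001] [0.6, -0.9, 140.6] 141
diff vs first lift ((0.2622290041848707, -0.011128472449769333), 0.9733441253503163) 2.374857142857143
```

The hook is in the same pose in the hand as at the first lift (0.26 px). I'll lower it into the well.

>>> {"op": "jog_arm", "data": {
  "targets": [
    [[0, 0, 0], [0.5, -1, 20], 0],
    [[0, 0, 0], [0.5, -1, 45], 0],
    [[0, 0, 0], [0.5, -1, 60], 0],
    [[0, 0, 0], [0.5, -1, 75], 0],
    [[0, 0, 0], [0.5, -1, 90], 0],
    [[0, 0, 0], [0.5, -1, 105], 0],
    [[0, 0, 0], [0.5, -1, 120], 0],
    [[0, 0, 0], [0.5, -1, 130], 0],
    [[0, 0, 0], [0.5, -1, 136], 0],
    [[0, 0, 0], [0.5, -1, 139], 0],
    [[0, 0, 0], [0.5, -1, 139], 0],
    [[0, 0, 0], [0.5, -1, 139], 0]
  ]
}}

```text
time_s: 26.5
tool_pos: [0.504, 0.2455, 0.1409]
tool_rot: [180.0, -0.0, 97.3]
force: [0.5, 0.4, -1.8]
opening: 0.0138
gripper_force: 50.0
```

>>> {"op": "jog_arm", "data": {
  "targets": [
    [[0, 0, 0], [0, 0, 1], 20],
    [[0, 0, 0], [0, 0, 1], 30],
    [[0, 0, 0], [0, 0, 1], 50],
    [[0, 0, 0], [0, 0, 1], 87],
    [[0, 0, 0], [0, 0, 1], 87],
    [[0, 0, 0], [0, 0, 1], 87],
    [[0, 0, 0], [0, 0, 1], 87],
    [[0, 0, 0], [0, 0, -15], 87],
    [[0, 0, 0], [0, 0, -40], 87],
    [[0, 0, 0], [0, 0, -80], 87],
    [[0, 0, 0], [0, 0, -120], 87],
    [[0, 0, 0], [0, 0, -150], 87],
    [[0, 0, 0], [0, 0, -150], 87],
    [[0, 0, 0], [100, 250, -150], 87],
    [[0, 0, 0], [100, 250, -150], 87],
    [[0, 0, 0], [100, 250, -150], 87],
    [[0, 0, 0], [100, 250, -150], 87],
    [[0, 0, 0], [100, 250, -150], 87],
    [[0, 0, 0], [100, 250, -150], 87]
  ]
}}

```text
time_s: 28.88
tool_pos: [0.7389, 0.3777, 0.2871]
tool_rot: [-179.8, 0.0, 97.4]
force: [-1.3, 0.6, 0.5]
opening: 0.0868
gripper_force: 0.0
```

```bash
python3 -c "
from h import *
a=imaging.get_image('scene')[:,:,::-1];b=imaging.get_image('top')[:,:,::-1]
for n in ['heel_loop','heel','hook_grip','board_top']: print(n,*[[(np.round(d['location'],1).tolist(),round(d['p'],2)) for d in mark_of(c,n)[:2]] for c in ('scene','top')])
s=manip.observe();print(s['time_s'],s['tool_pos'],s['force'],s['opening'])
print(proj('top',[[.4833,.0111,.01],[.467,.0075,.01]]))
cv2.imwrite('pics/end.png',np.hstack([crop(a,240,140,160,150,2.5),crop(b,130,190,160,150,2.5)]))"
```

```text
heel_loop [([294.1, 184.0], 0.55)] [([250.0, 250.6], 0.7)]
heel [([291.5, 203.6], 0.57)] [([249.6, 248.3], 0.98)]
hook_grip [] [([158.5, 247.3], 0.67)]
board_top [([296.3, 198.6], 0.63)] [([254.1, 256.1], 0.61), ([194.7, 159.1], 0.19)]
29.375 [0.73908012 0.3755883  0.29138878] [ 0.56196789 -0.33838511 -0.31185014] 0.08701880304332632
[[251.01641498 250.31789387]
 [252.35885177 256.00168843]]
```

View pics/end.png

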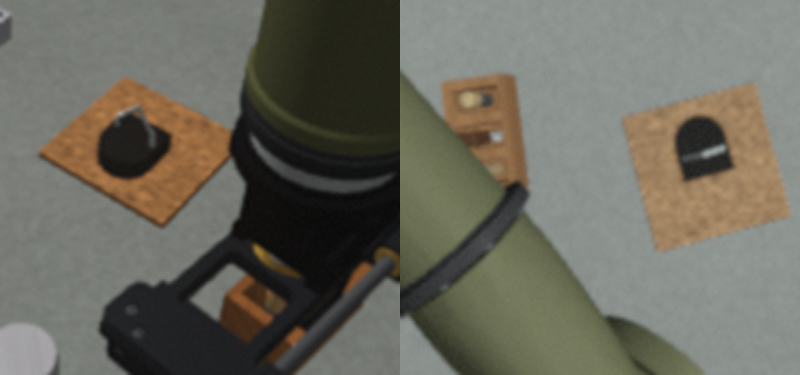

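The heel stands on the board about 17 mm from its centre, and the handle is back in the middle well at (480,135). The arm is free of everything, so I'm handing the job in.

```bash
python3 -c "
from rig import manip
print(manip.finish_job())"
```

```text
the job is handed in; nothing more can be done
None
```

The job is handed in, with no verdict returned: the last pictures show the heel standing flat on the cork board about 17 mm from its centre and the pull hook back in its middle well, though the arm partly hid the hook in that view.

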